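# Torque the blanking plug of an enclosure with a break-over wrench

## Task

Take the red-handled break-over torque wrench off the blue mat, fit its ring fully down over the orange square-headed plug on the aluminium enclosure without pressing hard on the rubber collar, and tighten the plug clockwise until the wrench's handle breaks over at its hinge; stop there, do not force the handle on to its stop. Then lift the wrench off, leaving the plug tight, and lay it flat back on the blue mat. Leave the flux bottle, screwdriver, circuit board and parts tray where they are.

Things in the scene. Friction and masses are not known exactly. Their poses are not given: they have to be found in the camera images.
- wrench: Head of the loose torque wrench: steel ring end 14 mm high, 41 mm square, with a through square hole 29.2 mm wide (plug: 27). Origin: hole centre on the underside, z up. Flats face its x and y axes, so it fits where its yaw and the plug's agree modulo 90 deg, with about 0.08 rad of play. Neck and handle run along -x to x = -205 mm, underside level with the ring's. 0.25 kg in all.
- hinge_pin (a point): Top of the break-over hinge's vertical pin boss on the wrench (20 mm diameter, 22 mm high), 42 mm from the ring centre along the head's -x. Once the hinge gives, the handle turns about this pin, not about the plug. The wrench balances about 85 mm from the ring centre towards the handle's end; let go on the plug it tips off, so keep hold of it.
- handle (a joint): Break-over hinge, rad: 0 straight, grows as the handle folds clockwise (from above) against the head; cannot fold the other way. A preloaded spring holds it under 0.02 until about 0.7 N m about the pin (8 to 11 N sideways at the grip point), then it gives softly and springs back when unloaded. Over 0.12 it has broken over; over 0.31 it is forced; hard stop 0.36.
- handle_grip (a point): Point on the top face of the red handle, midway across, 83 mm from the hinge pin and 125 mm from the ring centre when straight; -x runs to the handle's free end, 80 mm on. The handle is a bar 18 mm wide and 22 mm high here, red from 36 mm nearer the ring to its free end; grasp it across its width from above.
- plug_top (a point): Centre of the top of the orange square plug, on its upright axis, 15 mm above the collar's top. Square 27 mm wide, 10 mm high, with a 5 mm high cone on it (26 to 18 mm diameter). Flats face its x and y axes; black dot towards x. It turns either way under a light load (0.25 N m), clockwise for 0.35 to 0.7 rad, then stops dead, at an angle that must be felt; it stays where left.
- plug_corner (a point): A corner of the plug's square at the upper end of its flats, 19 mm from the plug's axis; it turns with the plug.
- collar: Fixed black rubber collar under the plug on top of the enclosure, 48 mm diameter, 5 mm high. Origin: centre of its underside, on the lid, on the plug's axis. The fully fitted ring rests with its underside on the collar's top.
- enclosure: Die-cast aluminium enclosure bolted to the bench, 74 mm (x) by 110 mm (y) by 45 mm high, with feet to 140 mm in y. Origin: centre of its underside; the plug is at the centre of its lid. Does not move.
- mat: Blue silicone mat fixed to the bench, 340 mm (x) by 260 mm (y), 4 mm thick. Origin: centre of its underside.
- flux_bottle: Bystander: small amber bottle, 28 mm diameter, 70 mm high, standing; origin at its base.
- screwdriver: Bystander: screwdriver about 160 mm long, lying on the bench.
- circuit_board: Bystander: green circuit board, 50 by 36 mm, 11 mm high with its parts; origin at its underside.
- parts_tray: Bystander: black open tray 90 by 120 mm, 30 mm high; origin at its underside.
Mind the look-alikes: they are no part of the job. What is meant by the wrench is not green, and is the larger of those in its own colour.

How it is judged:
By the outcome, as a careful person would: the job done as asked, in the order asked, and still so for the second after the job is handed in, with the robot touching nothing.
It also fails if it takes over 69 s, if anything falls off the work surface, if the arm or the gripper's body presses on something with over 40 N, if the wrist force passes 120 N, or if a joint passes its speed limit or range.

## Robot

A 6-joint arm with a two-finger parallel gripper is mounted at the origin on the work surface. World frame = base frame: x ahead of the robot, y to its left, z up, the work surface at z = 0. Lengths are in m, angles in rad, forces in N, time in s.
With the tool pointing down it reaches from about 0.35 to 0.975 m from the base axis. Payload 4.9 kg.
Tool frame: the origin (TCP) lies on the centre line of the jaws, within the pads' length; the fingertips stand manip.tip_reach ahead of it and the grasp point (between the pads) is the TCP (manip.tip_reach is the distance from the TCP to the fingertips, in m); z points along the fingers, y is the line along which they close (so a half turn about z gives the same grasp; the last joint's range is limited). The gripper opens to 85 mm and grips with 20 to 120 N. Pads are 22 mm wide; open, the fingers measure 114 mm over their backs; the gripper's body (76 mm by 85 mm) begins 54 mm behind the grasp point. The pads swing forward as they close: fully open they stand 13 mm farther back than shut.
Start: joints at [-1.297, 0.053, 1.613, -0, 1.476, -0.119], TCP at [0.239, -0.577, 0.25] pointing down, gripper open.
Joint ranges: [-3.01, 3.01], [-1.01, 2.22], [0.06, 2.58], [-1.02, 4.17], [0.09, 2.62], [-3.14, 3.14]. Speed limits (rad/s): [2.57, 2.57, 3.14, 3.14, 3.14, 3.14].

## Interface

Orientations are given as a unit quaternion [w, x, y, z].
In Python, from plant import manip gives the robot as it stands. The module is installed in compiled form; this text tells all that it offers.
- The arm moves only by the tool move_arm, never from a script. Its argument "rows" is a list of rows, each a list of 7 numbers: the shift along the tool's x, y, z in cm, then the turn, a rotation vector about the tool's x, y, z in degrees, then the opening, from -1 (shut) to 1 (fully open). In form: [[tx, ty, tz, ax, ay, az, jaw], ...]. A call has 1 to 20 rows; each row shifts and turns the commanded pose from where the row before left it, along the tool's axes as they then stand; what a row does not reach is not made up. A row lasts 1/12 s, in which the tool goes at most 41.7 mm and 7.16 degrees, less where a joint would pass 70% of its speed; a pose out of reach is approached as far as the arm can. A call is refused whole if a number of a shift passes 4.17 or a number of a turn 7.16, either way. A call with a gripper value outside its range is refused whole. The fingers move at their own pace and stop on an object; the grip force is fixed at half the most. Time passes only in rows, so rows that do not move let the fingers close. It gives the time, the measured TCP pose, the force, the opening and the grip force at its end, in the units of the state.
- manip.state(): the state, without advancing time (a new reading comes with each control period).
- manip.grab_frame(name): name is "side" or "top" or "wrist"; returns a dict with "img" (480x640x3 uint8, blue, green, red), "mtx" (3x3 intrinsics, pixels), "R" (3x3) and "t" (3): a world point X has camera coordinates R X + t. Camera axes: x right, y down, z forward; pixel columns grow to the right and rows downward; lengths in m; the calibration is good to about 2 mm. A picture is of the moment at which its call begins. There is no depth.
- manip.job_done(): hands the job in; it is judged then, once.
The state is a dict: "time": time; "joint_pos": joint angles; "joint_vel": joint speeds; "joint_efforts": joint torques, N m; "tool_pos": TCP position; "tool_rot": TCP orientation; "contact_force": force on the tool from outside, world axes, zero at the start; "ft_torque": the same for the moment, N m; "gripper_width": opening from 0.0 (shut) to 1.0 (fully open); "grasp_force": force on a finger pad.
Only numpy, scipy, OpenCV 4.12 (cv2) and the standard library are available. Lean on these libraries where they do the work, as an engineer would, in place of code of your own. Each camera call takes 0.05 s, during which the arm holds its last target. There are 200 camera calls.

## Working session

There is one attempt and no reset: what is moved stays moved. The work goes in short steps, Python scripts to look and compute and a tool call to move; the robot and the scene stay as the last step left them, time stands still between calls to the robot, and variables do not carry over. Pictures are saved under pics/ and viewed, at most 11 in all, crops included, and the job is handed in when it is done.

Besides the shell and the picture viewer there is one more tool, called after "Call:" by a JSON object that holds its "fn" and its "kwargs", one argument or row to a line. move_arm: Moves the arm, as the interface text tells. Its arguments: {"type":"object","properties":{"rows":{"type":"array","items":{"type":"array","items":{"type":"number"}}}},"required":["rows"]}

```bash
mkdir -p pics
python3 - <<'E'
from plant import manip
import cv2,numpy as np
print(manip.state(), manip.tip_reach)
for n in("top","side"):
    f=manip.grab_frame(n); cv2.imwrite(f"pics/{n}0.png",f["img"]); np.savez(f"{n}0.npz",**f)
    print(n,f["mtx"],f["R"],f["t"])
E
```

```text
{'time': 0.0, 'joint_pos': array([-1.29698589e+00,  5.34097613e-02,  1.61427531e+00,  3.97333243e-05,
        1.47597165e+00, -1.19030142e-01]), 'joint_vel': array([ 0.00039827,  0.00290692, -0.00080846,  0.00100604,  0.00072245,
       -0.00027353]), 'joint_efforts': array([-2.49384408e-03, -3.93686485e+01, -3.70178998e+01, -2.30088754e-04,
        7.09865824e-03,  1.56256554e-07]), 'tool_pos': array([ 0.2390969 , -0.5768438 ,  0.24904133]), 'tool_rot': array([-1.03047047e-03,  9.80771325e-01,  1.95157740e-01, -6.00730250e-05]), 'contact_force': array([ 0.13257929,  0.07738073, -0.50382241]), 'ft_torque': array([ 0.01406545, -0.01749122, -0.03146815]), 'grasp_force': 0.0, 'gripper_width': 1.0026599120691524} 0.019
top [[508.71467078   0.         327.32249576]
 [  0.         508.71467078 249.53311877]
 [  0.           0.           1.        ]] [[ 0.01628207 -0.99979191 -0.01228912]
 [-0.99559656 -0.0150765  -0.09252128]
 [ 0.09231675  0.01374145 -0.99563487]] [-0.07003049  0.57383826  1.30516508]
side [[554.91274361   0.         316.09387851]
 [  0.         554.91274361 228.09352881]
 [  0.           0.           1.        ]] [[-0.91981371 -0.39222846  0.00997842]
 [-0.30030854  0.68743012 -0.66125231]
 [ 0.25250251 -0.61122554 -0.75009721]] [0.51345633 0.26311036 1.07252605]
```

View pics/top0.png

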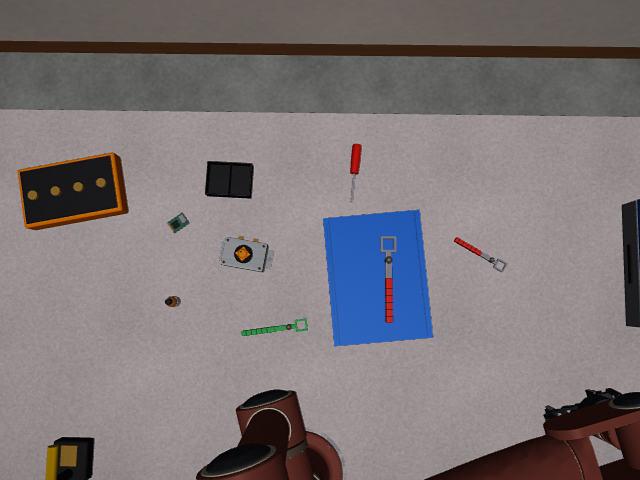

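View pics/side0.png

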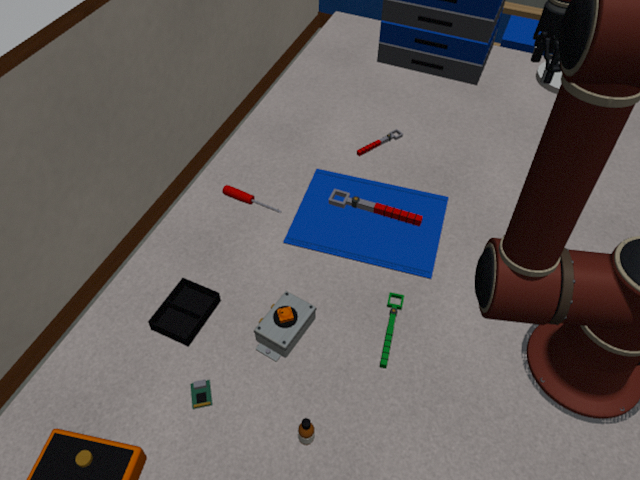

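The candidates for the wrench, by pixels in the top view:
- Large red wrench on the blue mat: ring (388,244), handle (389,300).
- Small red wrench: (480,254).
- Green wrench: (275,328).

The one on the mat fits, since it is red and the larger of the two red ones. I'll measure it and confirm with an enlarged crop.

```bash
cat > h.py <<'E'
import cv2,numpy as np
def load(n): return dict(np.load(n+".npz"))
def ray(f,uv,z):
    """world point on plane height z seen at pixel uv"""
    d=f["R"].T@np.linalg.solve(f["mtx"],[uv[0],uv[1],1.]); c=-f["R"].T@f["t"]
    return c+d*(z-c[2])/d[2]
def proj(f,X):
    p=f["mtx"]@(f["R"]@np.asarray(X,float)+f["t"]); return p[:2]/p[2]
def tri(f,a,g,b):
    """midpoint of two rays and their gap"""
    A=[];B=[]
    M=np.zeros((3,3));v=np.zeros(3)
    L=[]
    for q,u in((f,a),(g,b)):
        d=q["R"].T@np.linalg.solve(q["mtx"],[u[0],u[1],1.]);d/=np.linalg.norm(d);c=-q["R"].T@q["t"]
        P=np.eye(3)-np.outer(d,d);M+=P;v+=P@c;L.append((P,c))
    X=np.linalg.solve(M,v);return X,[np.linalg.norm(P@(X-c)) for P,c in L]
def blobs(f,lo,hi,roi,amin=20):
    """colour blobs (HSV) in roi x0,y0,x1,y1: list of (area, centroid, contour in full pixels)"""
    x0,y0,x1,y1=roi; m=cv2.inRange(cv2.cvtColor(f["img"][y0:y1,x0:x1],cv2.COLOR_BGR2HSV),lo,hi)
    cs,_=cv2.findContours(m,cv2.RETR_EXTERNAL,cv2.CHAIN_APPROX_NONE); o=[]
    for c in cs:
        a=cv2.contourArea(c)
        if a>=amin:
            M=cv2.moments(c); o.append((a,np.array([M["m10"]/M["m00"]+x0,M["m01"]/M["m00"]+y0]),c+np.array([x0,y0])))
    return sorted(o,key=lambda t:-t[0])
E
cat > m0.py <<'E'
from h import *
T=load("top0");S=load("side0")
np.set_printoptions(precision=4,suppress=True)
RED=((0,150,60),(6,255,255));OR=((7,150,100),(20,255,255))
for n,f,rr,po in(("T",T,(330,215,425,340),(225,235,262,272)),("S",S,(320,180,430,235),(265,295,310,335))):
    # wrench not blue inside mat
    m=f["img"][rr[1]:rr[3],rr[0]:rr[2]]
    hsv=cv2.cvtColor(m,cv2.COLOR_BGR2HSV); nb=cv2.bitwise_not(cv2.inRange(hsv,(100,120,40),(125,255,255)))
    cs,h=cv2.findContours(nb,cv2.RETR_CCOMP,cv2.CHAIN_APPROX_NONE)
    for c,hh in zip(cs,h[0]):
        if cv2.contourArea(c)>40:
            r=cv2.minAreaRect((c+np.array([rr[0],rr[1]])).astype(np.float32)); print(n,"nb",cv2.contourArea(c),"hole" if hh[3]>=0 else "out",np.array(r[0]),r[1:],ray(f,r[0],.018))
    for a,c,k in blobs(f,*RED,rr)[:12]:
        print(n,"red",a,c,ray(f,c,.026))
    for a,c,k in blobs(f,*OR,po)[:3]:
        print(n,"plug",a,c,cv2.minAreaRect(k),ray(f,c,.06))
a=cv2.resize(T["img"][225:335,335:435],None,fx=4,fy=4,interpolation=cv2.INTER_CUBIC)
b=cv2.resize(T["img"][228:283,215:275],None,fx=6,fy=6,interpolation=cv2.INTER_CUBIC)
c=np.zeros((440,760,3),np.uint8);c[:,:400]=a;c[:330,400:]=b;cv2.imwrite("pics/c1.png",c)
E
python3 m0.py
```

```text
T nb 46.5 out [331.5 321. ] ((3.0, 36.0), 0.0) [ 0.3893 -0.0748  0.018 ]
T nb 682.0 out [387.5 279. ] ((86.0, 15.0), 90.0) [ 0.5006 -0.2195  0.018 ]
T nb 141.0 hole [388. 244.] ((12.0, 12.0), 90.0) [ 0.5927 -0.2203  0.018 ]
T nb 68.0 out [422.  235.5] ((40.99999237060547, 3.999999523162842), 90.0) [ 0.6165 -0.3096  0.018 ]
T red 44.5 [388.4757 282.5468] [ 0.4912 -0.2213  0.026 ]
T red 25.0 [388.5 312.5] [ 0.4139 -0.2217  0.026 ]
T red 25.0 [388.5 305.5] [ 0.4319 -0.2216  0.026 ]
T red 25.0 [388.5 298.5] [ 0.4499 -0.2215  0.026 ]
T red 25.0 [388.5 291.5] [ 0.468  -0.2215  0.026 ]
T red 20.0 [388.5 319. ] [ 0.3972 -0.2218  0.026 ]
T plug 94.0 [242.2819 253.2855] ((242.256103515625, 253.19512939453125), (10.619816780090332, 10.463642120361328), 51.34019470214844) [0.5588 0.1555 0.06  ]
S nb 976.0 out [375.2202 208.7661] ((95.30371856689453, 15.899917602539062), 16.699243545532227) [ 0.4976 -0.2147  0.018 ]
S nb 67.5 hole [338.55 197.85] ((12.332881927490234, 6.957010269165039), 18.434947967529297) [ 0.5906 -0.2136  0.018 ]
S nb 338.0 out [400. 186.] ((12.0, 58.0), 90.0) [ 0.4668 -0.3125  0.018 ]
S red 266.0 [398.3321 213.1422] [ 0.4416 -0.2156  0.026 ]
S plug 148.0 [284.8378 313.339 ] ((284.7940979003906, 313.176513671875), (12.369316101074219, 14.55213737487793), 75.96376037597656) [0.5572 0.1579 0.06  ]
```

View pics/c1.png

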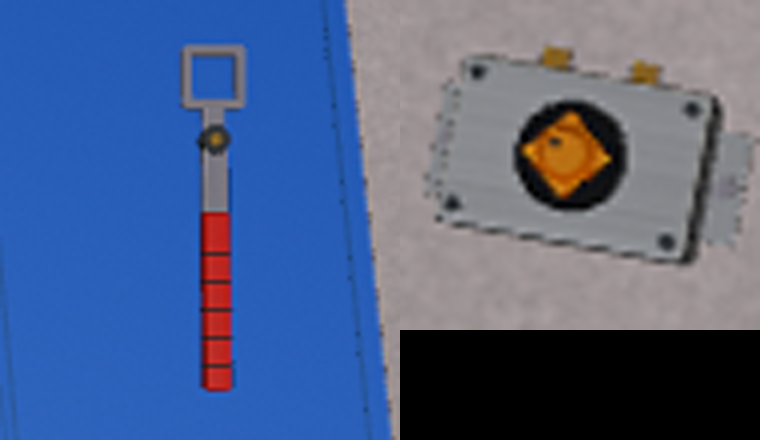

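The crop confirms the large red wrench: ring hole at (388,244), handle running down the image to (389,322). It lies almost along world x. The plug is at (242,253) with its dot at the upper left, so its yaw is about 40°. Next I'll work out the hover move.

```bash
cat > plan.py <<'E'
from plant import manip
from scipy.spatial.transform import Rotation as Ro
import numpy as np,sys
np.set_printoptions(precision=4,suppress=True)
s=manip.state();q=s["tool_rot"];R=Ro.from_quat([q[1],q[2],q[3],q[0]])
x,y,z,yaw=map(float,sys.argv[1:5])
G=Ro.from_euler("z",yaw,degrees=True)*Ro.from_euler("x",180,degrees=True)
print("shift cm",R.inv().apply(np.array([x,y,z])-s["tool_pos"])*100,"turn deg",(R.inv()*G).as_rotvec(degrees=True))
print("now",s["tool_pos"],"yaw",np.degrees(np.arctan2(*R.apply([1,0,0])[1::-1])),"t",s["time"],"F",s["contact_force"],"w",s["gripper_width"],"j",s["joint_pos"])
E
python3 plan.py .4675 -.219 .16 0
```

```text
shift cm [ 34.7999 -24.3011   8.9697] turn deg [-0.1083  0.0111 22.5071]
now [ 0.2391 -0.5769  0.2492] yaw 22.507055570709326 t 0.1 F [ 1.1503  0.2279 -0.1626] w 0.9955049543507165 j [-1.297   0.0533  1.6142 -0.      1.476  -0.119 ]
```

Call:
{"fn": "move_arm", "kwargs": {
  "rows": [
    [2.32,-1.62,0.6,0,0,0,1],
    [2.32,-1.62,0.6,0,0,0,1],
    [2.32,-1.62,0.6,0,0,0,1],
    [2.32,-1.62,0.6,0,0,0,1],
    [2.32,-1.62,0.6,0,0,0,1],
    [2.32,-1.62,0.6,0,0,0,1],
    [2.32,-1.62,0.6,0,0,0,1],
    [2.32,-1.62,0.6,0,0,0,1],
    [2.32,-1.62,0.6,0,0,0,1],
    [2.32,-1.62,0.6,0,0,0,1],
    [2.32,-1.62,0.6,0,0,0,1],
    [2.32,-1.62,0.6,0,0,0,1],
    [2.32,-1.62,0.6,0,0,0,1],
    [2.32,-1.62,0.6,0,0,0,1],
    [2.32,-1.62,0.6,0,0,0,1],
    [0,0,0,0,0,4.5,1],
    [0,0,0,0,0,4.5,1],
    [0,0,0,0,0,4.5,1],
    [0,0,0,0,0,4.5,1],
    [0,0,0,0,0,4.5,1]
  ]
}}

```text
time: 1.77
tool_pos: [0.4674, -0.2193, 0.1597]
tool_rot: [-0.0, 1.0, -0.002, -0.0]
contact_force: [-0.1, 0.6, 0.7]
gripper_width: 1.0
grasp_force: 0.0
```

```bash
python3 plan.py .4675 -.219 .16 0
python3 - <<'E'
from plant import manip
import cv2,numpy as np
f=manip.grab_frame("wrist");cv2.imwrite("pics/w1.png",f["img"]);np.savez("w1.npz",**f);print(f["mtx"],f["R"],-f["R"].T@f["t"])
E
```

```text
shift cm [ 0.0052 -0.0291 -0.0298] turn deg [-0.035   0.0535 -0.1953]
now [ 0.4674 -0.2193  0.1597] yaw -0.19528379172066307 t 1.7667 F [-0.1191  0.6375  0.7236] w 0.9998189067541917 j [-0.5828 -0.135   1.95   -0.      1.3277  0.9914]
[[424.47970261   0.         322.80697044]
 [  0.         424.47970261 242.15809342]
 [  0.           0.           1.        ]] [[-0.00396961 -0.99999134 -0.00124857]
 [-0.96498611  0.00350318  0.26227759]
 [-0.26227094  0.00224599 -0.96499166]] [ 0.53384475 -0.21904863  0.28353057]
```

View pics/w1.png

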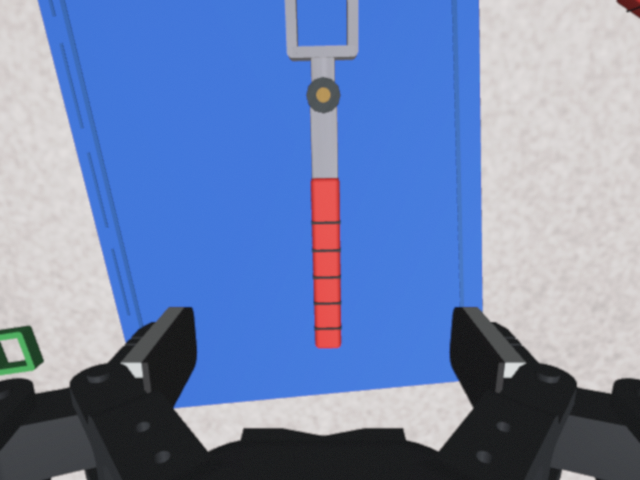

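The wrist view shows the pin boss at (323,95), red handle from (326,180) to (328,346), and part of the ring at the top. The pads straddle the handle. I'll measure these.

```bash
cat > wm.py <<'E'
from h import *
np.set_printoptions(precision=4,suppress=True)
def wrench(f,zt,roi=(290,60,360,440)):
    """pin centre, handle line (near/far ends of red) on the plane zt, the top face of handle and pin"""
    b=[x for x in blobs(f,(0,120,90),(8,255,255),roi,150)]
    P=np.array([ray(f,p[0],zt) for x in b for p in x[2]])
    vx,vy,x0,y0=cv2.fitLine(P[:,:2].astype(np.float32),cv2.DIST_HUBER,0,.001,.001).ravel()
    if vx<0: vx,vy=-vx,-vy
    u=np.array([vx,vy]); s=(P[:,:2]-[x0,y0])@u; n=(P[:,:2]-[x0,y0])@[-vy,vx]
    pin=blobs(f,(10,80,60),(28,255,255),roi,20)
    pc=ray(f,pin[0][1],zt) if pin else None
    return dict(yaw=np.degrees(np.arctan2(vy,vx)),near=[x0,y0]+u*s.max(),far=[x0,y0]+u*s.min(),width=np.ptp(n),pin=pc,len=np.ptp(s),npin=len(pin))
if __name__=="__main__":
    w=wrench(load("w1"),.026);print(w)
    d=np.hypot(*(w["pin"][:2]-w["far"]));print("pin-end",d,"line pin->far yaw",np.degrees(np.arctan2(*(w["pin"][:2]-w["far"])[::-1])))
E
python3 wm.py
```

```text
{'yaw': np.float32(1.0439677), 'near': array([ 0.5035, -0.2196]), 'far': array([ 0.3913, -0.2217]), 'width': np.float64(0.015728186149507557), 'pin': array([ 0.5517, -0.2189,  0.026 ]), 'len': np.float64(0.11228744765048196), 'npin': 1}
pin-end 0.16046639293391146 line pin->far yaw 0.9997389732779164
```

```bash
python3 plan.py .4687 -.2203 .026 1
```

```text
shift cm [ 0.1443  0.1005 13.3716] turn deg [-0.0336  0.0525 -1.341 ]
now [ 0.4674 -0.2194  0.1597] yaw -0.3410123794493054 t 1.8167 F [-0.2052  0.486  -0.0482] w 0.9989002560328346 j [-0.583  -0.1351  1.9501 -0.      1.3277  0.9937]
```

Call:
{"fn": "move_arm", "kwargs": {
  "rows": [
    [0.14,0.1,1.9,0,0,-1.2,1],
    [0,0,2.5,0,0,0,1],
    [0,0,2.5,0,0,0,1],
    [0,0,2.5,0,0,0,1],
    [0,0,2,0,0,0,1],
    [0,0,1.2,0,0,0,1],
    [0,0,0.8,0,0,0,1],
    [0,0,0,0,0,0,1],
    [0,0,0,0,0,0,1]
  ]
}}

```text
time: 2.57
tool_pos: [0.4695, -0.2209, 0.0267]
tool_rot: [0.0, 1.0, 0.011, 0.0]
contact_force: [-0.1, 0.1, 0.9]
gripper_width: 0.999
grasp_force: 0.0
```

```bash
python3 plan.py .4687 -.2203 .026 1
```

```text
shift cm [-0.0738 -0.0603  0.0734] turn deg [ 0.0152 -0.0213  0.2322]
now [ 0.4695 -0.2209  0.0267] yaw 1.2322064482853594 t 2.5667 F [-0.1381  0.0805  0.8684] w 0.9994374666144761 j [-0.5833  0.0565  2.0145 -0.      1.0701  0.966 ]
```

Good enough. A small trim, then close.

Call:
{"fn": "move_arm", "kwargs": {
  "rows": [
    [-0.05,-0.06,0.05,0,0,0,1],
    [0,0,0,0,0,0,0.2],
    [0,0,0,0,0,0,-1],
    [0,0,0,0,0,0,-1],
    [0,0,0,0,0,0,-1],
    [0,0,0,0,0,0,-1],
    [0,0,0,0,0,0,-1],
    [0,0,0,0,0,0,-1],
    [0,0,0,0,0,0,-1],
    [0,0,0,0,0,0,-1],
    [0,0,0,0,0,0,-1],
    [0,0,0,0,0,0,-1]
  ]
}}

```text
time: 3.57
tool_pos: [0.4689, -0.2203, 0.0263]
tool_rot: [0.0, 1.0, 0.011, 0.0]
contact_force: [-0.0, 0.6, 5.3]
gripper_width: 0.195
grasp_force: 60.8
```

Call:
{"fn": "move_arm", "kwargs": {
  "rows": [
    [0,0,-0.8,0,0,0,-1],
    [0,0,-2,0,0,0,-1],
    [0,0,-2.6,0,0,0,-1],
    [0,0,-2.6,0,0,0,-1],
    [0,0,-2.6,0,0,0,-1],
    [0,0,-2,0,0,0,-1],
    [0,0,-0.8,0,0,0,-1],
    [0.53,-1.37,0,0,0,0,-1],
    [1.06,-2.73,0,0,0,0,-1],
    [1.06,-2.73,0,0,0,0,-1],
    [1.06,-2.73,0,0,0,0,-1],
    [1.06,-2.73,0,0,0,0,-1],
    [1.06,-2.73,0,0,0,0,-1],
    [1.06,-2.73,0,0,0,0,-1],
    [1.06,-2.73,0,0,0,0,-1],
    [1.06,-2.73,0,0,0,0,-1],
    [1.06,-2.73,0,0,0,0,-1],
    [1.06,-2.73,0,0,0,0,-1],
    [0.53,-1.37,0,0,0,0,-1]
  ]
}}

```text
time: 5.15
tool_pos: [0.5782, 0.0855, 0.1579]
tool_rot: [-0.001, 1.0, 0.012, -0.002]
contact_force: [-0.5, -0.6, -2.3]
gripper_width: 0.196
grasp_force: 60.0
```

Call:
{"fn": "move_arm", "kwargs": {
  "rows": [
    [0,0,0,0,0,-3.2,-1],
    [0,0,0,0,0,-6.4,-1],
    [0,0,0,0,0,-6.4,-1],
    [0,0,0,0,0,-6.4,-1],
    [0,0,0,0,0,-6.4,-1],
    [0,0,0,0,0,-6.4,-1],
    [0,0,0,0,0,-3.2,-1],
    [0,0,0,0,0,0,-1],
    [0,0,0,0,0,0,-1],
    [0,0,0,0,0,0,-1],
    [0,0,0,0,0,0,-1]
  ]
}}

```text
time: 6.07
tool_pos: [0.5786, 0.0825, 0.1594]
tool_rot: [-0.0, 0.941, 0.338, -0.0]
contact_force: [0.3, 0.1, -2.7]
gripper_width: 0.195
grasp_force: 59.9
```

```bash
python3 plan.py .579 .083 .16 39.5
python3 - <<'E'
from plant import manip
import cv2,numpy as np
f=manip.grab_frame("wrist");cv2.imwrite("pics/w2.png",f["img"]);np.savez("w2.npz",**f);print(f["R"],-f["R"].T@f["t"])
E
```

```text
shift cm [ 0.0607 -0.0113 -0.0627] turn deg [-0.0216  0.0383  0.0482]
now [0.5786 0.0825 0.1594] yaw 39.548177232581914 t 6.0667 F [ 0.3496  0.0854 -2.744 ] w 0.1954642576235693 j [ 0.0144  0.0304  1.7916 -0.0001  1.3203  0.895 ]
[[ 6.36295965e-01 -7.71444873e-01 -5.03710391e-04]
 [-7.44453270e-01 -6.14203948e-01  2.61806874e-01]
 [-2.02278951e-01 -1.66211668e-01 -9.65120152e-01]] [0.62981124 0.12525924 0.28319446]
```

View pics/w2.png

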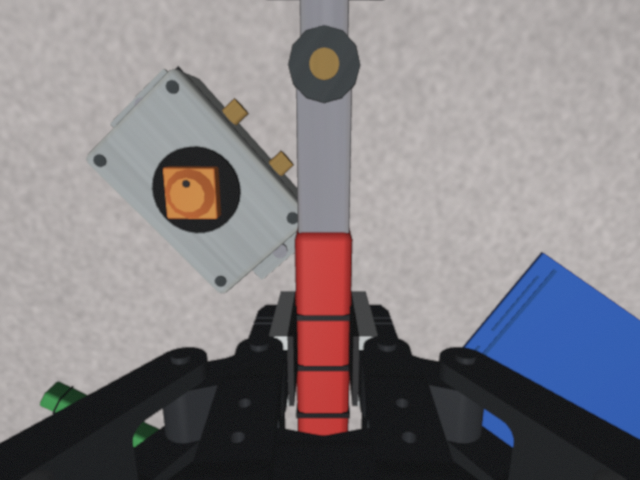

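The view shows the plug square at about (190,193) inside the black collar at (196,190), with the pin boss at (324,63) and the handle running along column 323. I'll measure both in this one frame.

```bash
cat > m2.py <<'E'
from wm import *
import sys
f=load(sys.argv[1]);zt=float(sys.argv[2]);r=tuple(map(int,sys.argv[3:7]))
hsv=cv2.cvtColor(f["img"],cv2.COLOR_BGR2HSV)
# plug: orange pixels; top face = brighter
b=blobs(f,(5,120,60),(22,255,255),r,100)[0]
px=np.array([hsv[y,x] for x,y in b[2].reshape(-1,2)])
x0,y0,x1,y1=r;m=cv2.inRange(hsv[y0:y1,x0:x1],(5,120,60),(22,255,255));V=hsv[y0:y1,x0:x1,2][m>0]
print("V pct",np.percentile(V,[2,10,20,30,50,70,90]))
for vm in(60,150,180,200,210):
    bb=blobs(f,(5,120,vm),(22,255,255),r,50)
    if bb:
        a=cv2.minAreaRect(bb[0][2]); c=cv2.boxPoints(a); W=np.array([ray(f,p,.06) for p in c]); e=W[1]-W[0]
        print(vm,"px",a,"world c",W.mean(0),"sides",np.hypot(*(W[1]-W[0])[:2]),np.hypot(*(W[2]-W[1])[:2]),"yaw%90",np.degrees(np.arctan2(e[1],e[0]))%90)
# collar: black blob hull -> world points at z=.05
k=blobs(f,(0,0,0),(180,255,60),r,300)
if k:
    P=np.array([ray(f,p[0],.05)[:2] for p in cv2.convexHull(k[0][2])],np.float32); print("collar",cv2.minEnclosingCircle(P),cv2.fitEllipse(P))
# wrench: handle edges fit at several rows
g=f["img"]; 
w=np.array([x for x in blobs(f,(0,120,60),(4,255,255),(285,225,365,440),150)[0][2].reshape(-1,2) if 242<x[1]<310])
u=[]
for s in(w[w[:,0]<323],w[w[:,0]>=323]):
    P=np.array([ray(f,p,zt)[:2] for p in s],np.float32); vx,vy,a,c=cv2.fitLine(P,cv2.DIST_HUBER,0,.001,.001).ravel(); 
    if vx<0:vx,vy=-vx,-vy
    u.append((np.degrees(np.arctan2(vy,vx)),a,c))
print("edges",u)
p=blobs(f,(10,80,60),(28,255,255),(285,20,365,110),40)[0]; pin=ray(f,p[1],zt)
yaw=np.mean([a[0] for a in u]);d=np.array([np.cos(np.radians(yaw)),np.sin(np.radians(yaw))]);n=np.array([-d[1],d[0]])
off=[np.dot(np.array(a[1:])-pin[:2],n) for a in u]
print("pin px",p[1],pin,"handle yaw",yaw,"edge offsets from pin",off,"ring c",pin[:2]+.042*d)
E
python3 m2.py w2 .1591 140 140 250 240
```

```text
V pct [ 71. 102. 159. 164. 181. 200. 202.]
60 px ((191.0, 192.5), (53.0, 58.0), 90.0) world c [0.5595 0.1577 0.06  ] sides 0.03014176352963207 0.028173928714514594 yaw%90 39.51870404589605
150 px ((189.5, 193.0), (50.0, 53.0), 90.0) world c [0.5588 0.1581 0.06  ] sides 0.02757705407616258 0.026599223679091274 yaw%90 39.518836958425254
180 px ((185.0, 197.5), (39.0, 36.0), 90.0) world c [0.5554 0.1587 0.06  ] sides 0.018846812087328652 0.020873624578565446 yaw%90 39.519506416703365
200 px ((186.5, 195.5), (29.0, 31.0), 90.0) world c [0.5568 0.1587 0.06  ] sides 0.016259095387084928 0.015482608388408607 yaw%90 39.519708859945474
collar ((0.5594272613525391, 0.15783335268497467), 0.023996669799089432) ((0.5594155788421631, 0.15789178013801575), (0.04652956500649452, 0.04775027930736542), 64.57415771484375)
edges [(np.float32(38.56781), np.float32(0.58936983), np.float32(0.10276391)), (np.float32(40.475395), np.float32(0.5996569), np.float32(0.0895233))]
pin px [323.7644  63.293 ] [0.6428 0.1357 0.1591] handle yaw 39.521603 edge offsets from pin [np.float64(0.008582444778758701), np.float64(-0.008177520327839014)] ring c [0.6752 0.1625]
```

```bash
cat > side.py <<'E'
from plant import manip
from h import *
import sys
n=sys.argv[1];cx,cy,pin_x,pin_y,zt,yaw=map(float,sys.argv[2:8])
f=manip.grab_frame("side");np.savez(n+".npz",**f)
d=np.array([np.cos(np.radians(yaw)),np.sin(np.radians(yaw))]);p=np.array([pin_x,pin_y])
im=f["img"];s=5;x0,y0=int(cx)-75,int(cy)-55
c=cv2.resize(im[y0:y0+110,x0:x0+150],None,fx=s,fy=s,interpolation=cv2.INTER_CUBIC)
nn=np.array([-d[1],d[0]])
R=p+.042*d
pts=[np.r_[p,zt],np.r_[p-.163*d,zt]]+[np.r_[R+a*.0205*d+b*.0205*nn,zt-.008] for a,b in((1,1),(1,-1),(-1,1),(-1,-1))]
for X in pts:
    u=proj(f,X);print(X,u);cv2.circle(c,tuple(int(v) for v in (u-[x0,y0]+.5)*s),3,(255,255,0),-1)
cv2.imwrite(f"pics/{n}.png",c)
E
python3 - <<'E'
from h import *
f=load("side0");print(proj(f,[.63,.12,.16]))
w=load("w2");
for X in([.6428,.1357,.1591],[.5786,.0825,.1591]):print((w["R"]@X+w["t"])[2],proj(w,X))
E
python3 side.py s2 255 262 .6428 .1357 .1591 39.5
```

```text
[256.50148852 255.14179793]
0.11540333209686832 [323.81016276  63.50268077]
0.1372321015259994 [324.24035016 340.82495467]
[0.6428 0.1357 0.1591] [246.53153304 259.34502771]
[0.51702519 0.03201925 0.1591    ] [330.13046235 240.94686194]
[0.67798693 0.19127319 0.1511    ] [215.52185998 277.96156269]
[0.70406614 0.15963658 0.1511    ] [211.84815071 260.92574204]
[0.64635033 0.16519399 0.1511    ] [237.67119909 272.99520885]
[0.67242953 0.13355738 0.1511    ] [233.47717718 256.21165204]
```

View pics/s2.png

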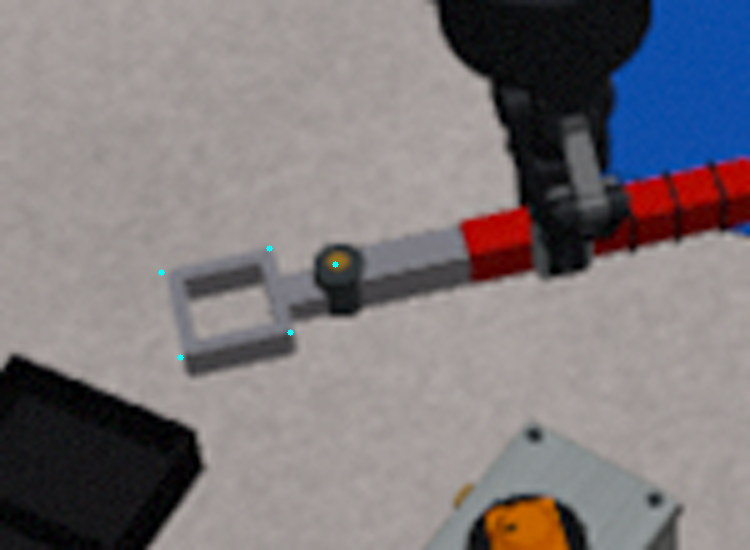

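The ring looks level, within about 1 px of where I predicted it. Next I'll bring it over the plug to just above the cone and check.

Call:
{"fn": "move_arm", "kwargs": {
  "rows": [
    [-0.9,-0.7,0,0,0,0,-1],
    [-1.85,-1.4,0,0,0,0,-1],
    [-1.85,-1.4,0,0,0,0,-1],
    [-1.85,-1.4,0,0,0,0,-1],
    [-1.85,-1.4,0,0,0,0,-1],
    [-0.95,-0.74,0,0,0,0,-1],
    [0,0,1,0,0,0,-1],
    [0,0,1.2,0,0,0,-1],
    [0,0,1.2,0,0,0,-1],
    [0,0,1.2,0,0,0,-1],
    [0,0,1.2,0,0,0,-1],
    [0,0,0.7,0,0,0,-1],
    [0,0,0,0,0,0,-1],
    [0,0,0,0,0,0,-1],
    [0,0,0,0,0,0,-1]
  ]
}}

```text
time: 7.42
tool_pos: [0.4633, 0.078, 0.0952]
tool_rot: [0.0, 0.941, 0.339, 0.0]
contact_force: [0.6, -0.3, -1.6]
gripper_width: 0.198
grasp_force: 59.9
```

```bash
python3 plan.py .4624 .078 .0945 39.5
cat > m3.py <<'E'
from plant import manip
from h import *
import sys
s=sys.argv[1];zt=float(sys.argv[2]) # handle top z
np.set_printoptions(precision=4,suppress=True)
T=manip.grab_frame("top");S=manip.grab_frame("side");np.savez("t_"+s,**T);np.savez("s_"+s,**S)
O=((5,130,60),(22,255,255))
for n,f in(("T",T),("S",S)):
    c=proj(f,[.559,.158,zt-.008]).astype(int);print(n,c)
    for a,q,k in blobs(f,*O,(c[0]-20,c[1]-20,c[0]+20,c[1]+20),8)[:2]:print(n,"orange",a,q,ray(f,q,.063))
c=proj(T,[.559,.158,.07]).astype(int);d=proj(S,[.559,.158,.07]).astype(int)
A=[cv2.resize(f["img"][c[1]-24:c[1]+24,c[0]-30:c[0]+30],None,fx=6,fy=6,interpolation=cv2.INTER_CUBIC) for f,c in((T,c),(S,d))]
cv2.imwrite(f"pics/m3{s}.png",np.hstack(A))
E
python3 m3.py a .094
```

```text
shift cm [-0.0652 -0.0582  0.0702] turn deg [ 0.0251 -0.0334  0.1021]
now [0.4633 0.078  0.0952] yaw 39.60212784628981 t 7.4167 F [ 0.5664 -0.3381 -1.5842] w 0.19785409653951394 j [ 0.0081 -0.1761  2.1026  0.      1.2144  0.8877]
T [239 252]
T orange 79.0 [241.2532 252.6878] [0.5601 0.1577 0.063 ]
S [283 305]
S orange 39.5 [286.3038 319.3207] [0.548  0.1706 0.063 ]
S orange 39.5 [283.7764 309.0084] [0.5624 0.1515 0.063 ]
```

View pics/m3a.png

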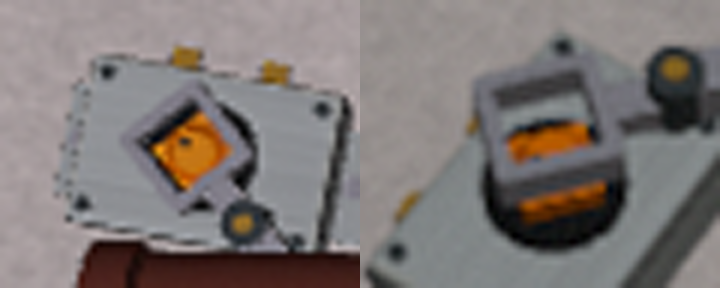

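```bash
python3 - <<'E'
from h import *
np.set_printoptions(precision=4,suppress=True)
T=load("t_a");S=load("s_a");G=((10,60,60),(30,255,255))
from math import *
c1=(np.array([244,222])/6+np.array([239-30,252-24])).astype(int);
for n,f,X in(("T",T,[.527,.131,.095]),("S",S,[.527,.131,.095])):
    u=proj(f,X).astype(int);print(n,u)
    for a,q,k in blobs(f,*G,(u[0]-10,u[1]-10,u[0]+10,u[1]+10),3):print(a,q,ray(f,q,.0943))
for n in "TS":
    f={"T":T,"S":S}[n];print(n,"cam",-f["R"].T@f["t"])
E
python3 - <<'E'
import sys;sys.path.insert(0,".")
from plant import manip
from h import *
np.set_printoptions(precision=4,suppress=True)
f=manip.grab_frame("wrist");np.savez("w3",**f)
p=blobs(f,(10,80,60),(28,255,255),(285,20,365,110),40)[0];print(p[1],ray(f,p[1],.0949))
cv2.imwrite("pics/w3.png",f["img"])
E
```

```text
T [249 265]
13.0 [241.0256 256.4744] [0.548  0.1522 0.0943]
6.0 [249.7778 264.7778] [0.5277 0.1298 0.0943]
S [304 297]
14.0 [305. 297.] [0.5272 0.129  0.0943]
T cam [ 0.452  -0.0793  1.3517]
S cam [0.2805 0.6761 0.9734]
[323.8454  63.2778] [0.5278 0.1313 0.0949]
```

Call:
{"fn": "move_arm", "kwargs": {
  "rows": [
    [-0.09,-0.07,0,0,0,0,-1],
    [0,0,0.3,0,0,0,-1],
    [0,0,0.3,0,0,0,-1],
    [0,0,0.3,0,0,0,-1],
    [0,0,0.2,0,0,0,-1],
    [0,0,0,0,0,0,-1],
    [0,0,0,0,0,0,-1]
  ]
}}

```text
time: 8.15
tool_pos: [0.4613, 0.0779, 0.0834]
tool_rot: [-0.0, 0.941, 0.339, -0.0]
contact_force: [0.3, 0.8, -3.3]
gripper_width: 0.196
grasp_force: 59.9
```

Call:
{"fn": "move_arm", "kwargs": {
  "rows": [
    [0.05,0.04,0.1,0,0,0,-1],
    [0,0,0.15,0,0,0,-1],
    [0,0,0.15,0,0,0,-1],
    [0,0,0,0,0,0,-1]
  ]
}}

```text
time: 8.48
tool_pos: [0.462, 0.0779, 0.0795]
tool_rot: [-0.0, 0.941, 0.339, -0.0]
contact_force: [0.7, -0.2, -2.6]
gripper_width: 0.193
grasp_force: 59.9
```

Call:
{"fn": "move_arm", "kwargs": {
  "rows": [
    [0,0,0.15,0,0,0,-1],
    [0,0,0.15,0,0,0,-1],
    [0,0,0.1,0,0,0,-1],
    [0,0,0,0,0,0,-1],
    [0,0,0,0,0,0,-1]
  ]
}}

```text
time: 8.9
tool_pos: [0.4621, 0.0779, 0.0757]
tool_rot: [-0.0, 0.941, 0.339, -0.0]
contact_force: [0.0, -0.4, -2.8]
gripper_width: 0.194
grasp_force: 59.9
```

Call:
{"fn": "move_arm", "kwargs": {
  "rows": [
    [0,0,0.1,0,0,0,-1],
    [0,0,0.1,0,0,0,-1],
    [0,0,0,0,0,0,-1],
    [0,0,0,0,0,0,-1]
  ]
}}

```text
time: 9.23
tool_pos: [0.4621, 0.0779, 0.0737]
tool_rot: [-0.0, 0.941, 0.339, -0.0]
contact_force: [-0.5, 0.7, -1.9]
gripper_width: 0.192
grasp_force: 59.9
```

Call:
{"fn": "move_arm", "kwargs": {
  "rows": [
    [0,0,0.06,0,0,0,-1],
    [0,0,0.04,0,0,0,-1],
    [0,0,0,0,0,0,-1],
    [0,0,0,0,0,0,-1]
  ]
}}

```text
time: 9.57
tool_pos: [0.4622, 0.0779, 0.0728]
tool_rot: [-0.0, 0.941, 0.339, -0.0]
contact_force: [0.5, 0.1, -1.9]
gripper_width: 0.193
grasp_force: 59.9
```

Call:
{"fn": "move_arm", "kwargs": {
  "rows": [
    [0,0,0.05,0,0,0,-1],
    [0,0,0,0,0,0,-1],
    [0,0,0,0,0,0,-1]
  ]
}}

```text
time: 9.82
tool_pos: [0.4623, 0.0779, 0.0724]
tool_rot: [0.0, 0.941, 0.339, 0.0]
contact_force: [-0.2, 0.8, -1.5]
gripper_width: 0.197
grasp_force: 60.0
```

Call:
{"fn": "move_arm", "kwargs": {
  "rows": [
    [0,0,0.05,0,0,0,-1],
    [0,0,0,0,0,0,-1],
    [0,0,0,0,0,0,-1]
  ]
}}

```text
time: 10.07
tool_pos: [0.4624, 0.0779, 0.072]
tool_rot: [0.0, 0.941, 0.339, 0.0]
contact_force: [-0.3, -1.1, 0.5]
gripper_width: 0.197
grasp_force: 60.1
```

Seated: Fz changed by about 3 N at underside z ≈ 0.05. Now I'll turn clockwise about the plug axis.

Call:
{"fn": "move_arm", "kwargs": {
  "rows": [
    [0.01,-0.44,0,0,0,2,-1],
    [0.02,-0.66,0,0,0,3,-1],
    [0.02,-0.66,0,0,0,3,-1],
    [0.02,-0.66,0,0,0,3,-1],
    [0.02,-0.66,0,0,0,3,-1],
    [0.01,-0.44,0,0,0,2,-1],
    [0,0,0,0,0,0,-1],
    [0,0,0,0,0,0,-1]
  ]
}}

```text
time: 10.73
tool_pos: [0.4442, 0.1079, 0.072]
tool_rot: [0.0, 0.979, 0.205, 0.0]
contact_force: [0.3, -1.1, -0.6]
gripper_width: 0.193
grasp_force: 60.2
```

```bash
cat > st.py <<'E'
from plant import manip
import numpy as np
np.set_printoptions(precision=4,suppress=True)
s=manip.state();w,x,y,z=s["tool_rot"];yaw=2*np.arctan2(y,x);d=np.array([np.cos(yaw),np.sin(yaw)]);n=np.array([d[1],-d[0]])
F=s["contact_force"]
print("t",s["time"],"yaw",np.degrees(yaw),"pos",s["tool_pos"],"ring(if straight)",s["tool_pos"][:2]+.1255*d,"F along/back-side/z",F[:2]@d,F[:2]@n,F[2],"M",s["ft_torque"])
E
python3 st.py
```

```text
t 10.7333 yaw 23.669767007813775 pos [0.4442 0.1079 0.072 ] ring(if straight) [0.5591 0.1582] F along/back-side/z -0.1821419773304488 1.1377483921228617 -0.5730427964843925 M [-0.0891 -0.0853 -0.0098]
```

Call:
{"fn": "move_arm", "kwargs": {
  "rows": [
    [0.01,-0.44,0,0,0,2,-1],
    [0.01,-0.44,0,0,0,2,-1],
    [0,0,0,0,0,0,-1]
  ]
}}

```text
time: 10.98
tool_pos: [0.441, 0.1161, 0.072]
tool_rot: [0.0, 0.985, 0.17, 0.0]
contact_force: [0.3, -1.9, -0.9]
gripper_width: 0.196
grasp_force: 60.2
```

Call:
{"fn": "move_arm", "kwargs": {
  "rows": [
    [0.01,-0.44,0,0,0,2,-1],
    [0.01,-0.44,0,0,0,2,-1],
    [0,0,0,0,0,0,-1]
  ]
}}

```text
time: 11.23
tool_pos: [0.4384, 0.1244, 0.072]
tool_rot: [0.0, 0.991, 0.136, 0.0]
contact_force: [0.1, -1.7, -0.5]
gripper_width: 0.195
grasp_force: 60.2
```

```bash
python3 st.py
```

```text
t 11.2333 yaw 15.65870190345992 pos [0.4384 0.1244 0.072 ] ring(if straight) [0.5592 0.1583] F along/back-side/z -0.32811856265730255 1.6916577251304288 -0.528990594018739 M [-0.3404 -0.0688 -0.1203]
```

Call:
{"fn": "move_arm", "kwargs": {
  "rows": [
    [0.01,-0.44,0,0,0,2,-1],
    [0.01,-0.44,0,0,0,2,-1],
    [0,0,0,0,0,0,-1]
  ]
}}

```text
time: 11.48
tool_pos: [0.4364, 0.1329, 0.072]
tool_rot: [0.0, 0.995, 0.102, 0.0]
contact_force: [-0.0, -2.7, -0.8]
gripper_width: 0.192
grasp_force: 60.2
```

```bash
python3 st.py
```

```text
t 11.4833 yaw 11.678695033753533 pos [0.4364 0.1329 0.072 ] ring(if straight) [0.5593 0.1583] F along/back-side/z -0.5446504295320639 2.607407706829099 -0.7790740949836421 M [-0.3713 -0.0497 -0.1545]
```

Call:
{"fn": "move_arm", "kwargs": {
  "rows": [
    [0.01,-0.44,0,0,0,2,-1],
    [0,0,0,0,0,0,-1]
  ]
}}

```text
time: 11.65
tool_pos: [0.4356, 0.1372, 0.072]
tool_rot: [0.0, 0.996, 0.084, 0.0]
contact_force: [0.6, -2.9, 0.0]
gripper_width: 0.193
grasp_force: 60.3
```

Call:
{"fn": "move_arm", "kwargs": {
  "rows": [
    [0.01,-0.44,0,0,0,2,-1],
    [0,0,0,0,0,0,-1]
  ]
}}

```text
time: 11.82
tool_pos: [0.4349, 0.1415, 0.0719]
tool_rot: [0.0, 0.998, 0.067, 0.0]
contact_force: [0.3, -1.8, -0.5]
gripper_width: 0.199
grasp_force: 60.3
```

```bash
python3 st.py
```

```text
t 11.8167 yaw 7.68912542983653 pos [0.4349 0.1415 0.0719] ring(if straight) [0.5593 0.1583] F along/back-side/z 0.010751210139460926 1.79283433473942 -0.4849518782476917 M [-0.3946 -0.1905 -0.1408]
```

Call:
{"fn": "move_arm", "kwargs": {
  "rows": [
    [0.01,-0.44,0,0,0,2,-1],
    [0,0,0,0,0,0,-1]
  ]
}}

```text
time: 11.98
tool_pos: [0.4344, 0.1459, 0.0719]
tool_rot: [0.0, 0.999, 0.05, 0.0]
contact_force: [-0.1, -2.9, 0.1]
gripper_width: 0.194
grasp_force: 60.3
```

Call:
{"fn": "move_arm", "kwargs": {
  "rows": [
    [0.01,-0.44,0,0,0,2,-1],
    [0,0,0,0,0,0,-1]
  ]
}}

```text
time: 12.15
tool_pos: [0.4341, 0.1503, 0.0719]
tool_rot: [0.0, 0.999, 0.032, 0.0]
contact_force: [0.9, -3.3, 0.7]
gripper_width: 0.196
grasp_force: 60.3
```

Call:
{"fn": "move_arm", "kwargs": {
  "rows": [
    [0.01,-0.44,0,0,0,2,-1],
    [0,0,0,0,0,0,-1]
  ]
}}

```text
time: 12.32
tool_pos: [0.4339, 0.1547, 0.0719]
tool_rot: [0.0, 1.0, 0.015, 0.0]
contact_force: [1.0, -2.8, -0.8]
gripper_width: 0.194
grasp_force: 60.3
```

```bash
python3 st.py
```

```text
t 12.3167 yaw 1.7002369943278108 pos [0.4339 0.1547 0.0719] ring(if straight) [0.5594 0.1584] F along/back-side/z 0.9432188783491721 2.871380809616965 -0.8463847960456756 M [-0.5936 -0.2517 -0.2605]
```

Call:
{"fn": "move_arm", "kwargs": {
  "rows": [
    [0.01,-0.44,0,0,0,2,-1],
    [0,0,0,0,0,0,-1]
  ]
}}

```text
time: 12.48
tool_pos: [0.4339, 0.1588, 0.0719]
tool_rot: [0.001, 1.0, -0.002, 0.0]
contact_force: [1.0, -4.8, 0.4]
gripper_width: 0.197
grasp_force: 60.3
```

Call:
{"fn": "move_arm", "kwargs": {
  "rows": [
    [0.01,-0.44,0,0,0,2,-1],
    [0,0,0,0,0,0,-1]
  ]
}}

```text
time: 12.65
tool_pos: [0.434, 0.1625, 0.0718]
tool_rot: [0.002, 1.0, -0.019, 0.0]
contact_force: [1.2, -7.5, 0.1]
gripper_width: 0.197
grasp_force: 60.3
```

```bash
python3 st.py
```

```text
t 12.65 yaw -2.230491871945506 pos [0.434  0.1625 0.0718] ring(if straight) [0.5594 0.1576] F along/back-side/z 1.4924215127808147 7.404735736638466 0.12013428390636188 M [-1.3338 -0.2352  0.0321]
```

Call:
{"fn": "move_arm", "kwargs": {
  "rows": [
    [0.01,-0.29,0,0,0,2,-1],
    [0,-0.29,0,0,0,2,-1],
    [0,0,0,0,0,0,-1]
  ]
}}

```text
time: 12.9
tool_pos: [0.4344, 0.1682, 0.0718]
tool_rot: [0.002, 0.999, -0.054, 0.0]
contact_force: [1.1, -7.8, 0.4]
gripper_width: 0.197
grasp_force: 60.3
```

```bash
python3 st.py
```

```text
t 12.9 yaw -6.22190295833338 pos [0.4344 0.1682 0.0718] ring(if straight) [0.5591 0.1546] F along/back-side/z 1.9144151628338337 7.682916587465565 0.37576026529617546 M [-1.3495 -0.3078  0.0914]
```

Call:
{"fn": "move_arm", "kwargs": {
  "rows": [
    [0,-0.29,0,0,0,2,-1],
    [0,-0.29,0,0,0,2,-1],
    [0,0,0,0,0,0,-1]
  ]
}}

```text
time: 13.15
tool_pos: [0.4352, 0.1739, 0.0717]
tool_rot: [0.002, 0.996, -0.089, 0.0]
contact_force: [1.0, -8.4, 0.7]
gripper_width: 0.193
grasp_force: 60.3
```

Call:
{"fn": "move_arm", "kwargs": {
  "rows": [
    [0,-0.29,0,0,0,2,-1],
    [0,0,0,0,0,0,-1],
    [0,0,0,0,0,0,-1]
  ]
}}

```text
time: 13.4
tool_pos: [0.4358, 0.1766, 0.0718]
tool_rot: [0.002, 0.994, -0.106, 0.0]
contact_force: [1.2, -7.6, 0.4]
gripper_width: 0.195
grasp_force: 60.3
```

```bash
python3 st.py
python3 - <<'E'
from plant import manip
from h import *
np.set_printoptions(precision=4,suppress=True)
f=manip.grab_frame("wrist");cv2.imwrite("pics/w4.png",f["img"]);np.savez("w4",**f)
p=blobs(f,(10,80,60),(28,255,255),(280,20,370,110),40)[0];pin=ray(f,p[1],.0715)
print(p[1],pin,"head yaw",np.degrees(np.arctan2(.1583-pin[1],.5593-pin[0])),"dist",np.hypot(.1583-pin[1],.5593-pin[0]))
E
```

```text
t 13.4 yaw -12.149381567364516 pos [0.4358 0.1766 0.0718] ring(if straight) [0.5584 0.1502] F along/back-side/z 2.7708257270569594 7.216626069001964 0.4341409495039811 M [-1.2721 -0.3249  0.2388]
[323.4269  63.0854] [0.517  0.1596 0.0715] head yaw -1.809183687487017 dist 0.04234388427030707
```

View pics/w4.png

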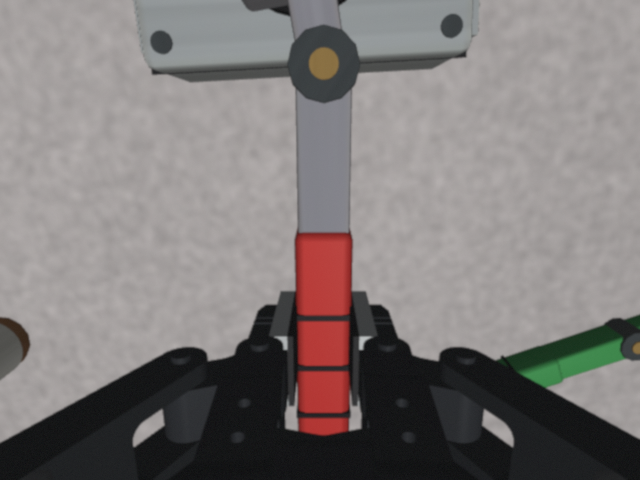

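Broken over: head yaw −1.8°, handle −12.1°, so the fold is about 0.18 rad. I'll unload it now, back about the pin, then about 3° into the ring's play.

Call:
{"fn": "move_arm", "kwargs": {
  "rows": [
    [0,0.29,0,0,0,-2,-1],
    [0,0.29,0,0,0,-2,-1],
    [0.01,0.29,0,0,0,-2,-1],
    [0,0.29,0,0,0,-2,-1],
    [0.01,0.29,0,0,0,-2,-1],
    [0,0,0,0,0,0,-1],
    [0,0,0,0,0,0,-1]
  ]
}}

```text
time: 14.03
tool_pos: [0.4339, 0.1623, 0.0718]
tool_rot: [0.001, 1.0, -0.019, 0.0]
contact_force: [2.4, -7.3, 0.3]
gripper_width: 0.193
grasp_force: 60.2
```

```bash
python3 st.py
```

```text
t 14.0333 yaw -2.1884626259713467 pos [0.4339 0.1623 0.0718] ring(if straight) [0.5594 0.1575] F along/back-side/z 2.6726542037210548 7.166132358868755 0.2902049605869622 M [-1.1906 -0.3702  0.1107]
```

Call:
{"fn": "move_arm", "kwargs": {
  "rows": [
    [0,0.22,0,0,0,-1,-1],
    [0,0.22,0,0,0,-1,-1],
    [0,0,0,0,0,0,-1],
    [0,0,0,0,0,0,-1]
  ]
}}

```text
time: 14.37
tool_pos: [0.4339, 0.1588, 0.072]
tool_rot: [0.0, 1.0, -0.003, 0.0]
contact_force: [1.7, -5.6, -1.3]
gripper_width: 0.197
grasp_force: 60.2
```

```bash
python3 st.py
```

```text
t 14.3667 yaw -0.3424698087339844 pos [0.4339 0.1588 0.072 ] ring(if straight) [0.5594 0.1581] F along/back-side/z 1.7186656259511763 5.577704894626486 -1.3378680763720376 M [-0.8936 -0.4707 -0.1041]
```

Call:
{"fn": "move_arm", "kwargs": {
  "rows": [
    [0,0.22,0,0,0,-1,-1],
    [0,0.11,0,0,0,-0.5,-1],
    [0,0,0,0,0,0,-1],
    [0,0,0,0,0,0,-1]
  ]
}}

```text
time: 14.7
tool_pos: [0.4338, 0.1561, 0.072]
tool_rot: [-0.0, 1.0, 0.01, 0.0]
contact_force: [3.8, -3.9, -1.1]
gripper_width: 0.191
grasp_force: 60.2
```

```bash
python3 st.py
```

```text
t 14.7 yaw 1.0978999301197607 pos [0.4338 0.1561 0.072 ] ring(if straight) [0.5593 0.1585] F along/back-side/z 3.736042508616436 4.002791483755837 -1.1049630091659899 M [-0.534  -0.6088 -0.275 ]
```

Call:
{"fn": "move_arm", "kwargs": {
  "rows": [
    [0.02,0.22,0,0,0,-1,-1],
    [0.02,0.11,0,0,0,-0.5,-1],
    [0,0,0,0,0,0,-1],
    [0,0,0,0,0,0,-1]
  ]
}}

```text
time: 15.03
tool_pos: [0.4337, 0.1529, 0.0718]
tool_rot: [-0.0, 1.0, 0.023, -0.0]
contact_force: [0.4, -2.1, 0.9]
gripper_width: 0.197
grasp_force: 60.4
```

```bash
python3 st.py
```

```text
t 15.0333 yaw 2.6118648114517815 pos [0.4337 0.1529 0.0718] ring(if straight) [0.5591 0.1586] F along/back-side/z 0.2658773769746392 2.13980028082422 0.8559336503272181 M [-0.3244 -0.3018 -0.2201]
```

Call:
{"fn": "move_arm", "kwargs": {
  "rows": [
    [0.01,0.22,0,0,0,-1,-1],
    [0,0.11,0,0,0,-0.5,-1],
    [0,0,0,0,0,0,-1],
    [0,0,0,0,0,0,-1]
  ]
}}

```text
time: 15.37
tool_pos: [0.4338, 0.1496, 0.0717]
tool_rot: [-0.0, 0.999, 0.036, -0.001]
contact_force: [-2.6, -0.5, 1.7]
gripper_width: 0.196
grasp_force: 60.5
```

```bash
python3 st.py
```

```text
t 15.3667 yaw 4.115171353336097 pos [0.4338 0.1496 0.0717] ring(if straight) [0.5589 0.1586] F along/back-side/z -2.6600994955879296 0.3349739424343535 1.7247095477447756 M [-0.114   0.0618 -0.0602]
```

Unloaded. Lift now.

Call:
{"fn": "move_arm", "kwargs": {
  "rows": [
    [-0.03,0,-0.1,0,0,0,-1],
    [0,0,-0.2,0,0,0,-1],
    [0,0,-0.3,0,0,0,-1],
    [0,0,0,0,0,0,-1]
  ]
}}

```text
time: 15.7
tool_pos: [0.4337, 0.1495, 0.078]
tool_rot: [-0.0, 0.999, 0.036, -0.0]
contact_force: [-0.5, -0.8, -1.7]
gripper_width: 0.195
grasp_force: 60.0
```

```bash
python3 st.py
```

```text
t 15.7 yaw 4.109143069041378 pos [0.4337 0.1495 0.078 ] ring(if straight) [0.5589 0.1585] F along/back-side/z -0.5287914367837103 0.7704526718820429 -1.7231389058613287 M [-0.113   0.0412 -0.0058]
```

Call:
{"fn": "move_arm", "kwargs": {
  "rows": [
    [0,0,-0.8,0,0,0,-1],
    [0,0,-1.5,0,0,0,-1],
    [0,0,-2,0,0,0,-1],
    [0,0,-2,0,0,0,-1],
    [0,0,-1.2,0,0,0,-1],
    [0,0,-0.5,0,0,0,-1],
    [0,1.4,0,0,0,0,-1],
    [0,2.8,0,0,0,0,-1],
    [0,2.8,0,0,0,0,-1],
    [0,0,0,0,0,0,-1],
    [0,0,0,0,0,0,-1]
  ]
}}

```text
time: 16.62
tool_pos: [0.4383, 0.0789, 0.1569]
tool_rot: [-0.0, 0.999, 0.035, -0.001]
contact_force: [1.1, 0.5, -3.2]
gripper_width: 0.192
grasp_force: 59.9
```

```bash
python3 plan.py .469 -.220 .16 1.2
python3 - <<'E'
from plant import manip
from h import *
np.set_printoptions(precision=4,suppress=True)
f=manip.grab_frame("wrist");np.savez("w5",**f)
u=proj(f,[.559,.158,.06]);print("plug at",u)
x,y=map(int,u);r=(max(0,x-60),max(0,y-60),x+60,y+60)
b=blobs(f,(5,120,150),(22,255,255),r,50)
for k in b[:1]:
    a=cv2.minAreaRect(k[2]);W=np.array([ray(f,p,.06) for p in cv2.boxPoints(a)]);e=W[1]-W[0];print(a,W.mean(0),np.degrees(np.arctan2(e[1],e[0]))%90)
cv2.imwrite("pics/w5.png",f["img"])
E
```

```text
shift cm [ 0.9982 30.0277 -0.329 ] turn deg [-0.03    0.1083  2.7586]
now [0.4383 0.0789 0.1569] yaw 3.958587314232183 t 16.6167 F [ 1.1433  0.4976 -3.2263] w 0.19173396104480522 j [ 0.0104 -0.3229  2.1111  0.0005  1.3554  1.512 ]
plug at [172.4271  -5.7036]
((174.5, 13.5), (27.0, 57.0), 90.0) [0.5509 0.1572 0.06  ] 3.9088289352075805
```

Call:
{"fn": "move_arm", "kwargs": {
  "rows": [
    [2.5,0,0,0,0,0,-1],
    [2.5,0,0,0,0,0,-1],
    [0,0,0,0,0,0,-1],
    [0,0,0,0,0,0,-1],
    [0,0,0,0,0,0,-1]
  ]
}}

```text
time: 17.08
tool_pos: [0.488, 0.084, 0.1571]
tool_rot: [-0.0, 0.999, 0.036, -0.001]
contact_force: [0.2, -0.9, -2.9]
gripper_width: 0.195
grasp_force: 60.0
```

```bash
python3 plan.py .469 -.220 .16 1.2
python3 - <<'E'
from plant import manip
from h import *
np.set_printoptions(precision=4,suppress=True)
f=manip.grab_frame("wrist");np.savez("w6",**f)
u=proj(f,[.559,.158,.06]);print("plug at",u)
x,y=map(int,u);r=(max(0,x-60),max(0,y-60),x+60,y+60)
for vm in (130,150,170):
  for k in blobs(f,(5,120,vm),(22,255,255),r,50)[:1]:
    a=cv2.minAreaRect(k[2]);W=np.array([ray(f,p,.06) for p in cv2.boxPoints(a)]);e=W[1]-W[0];print(a,W.mean(0),np.degrees(np.arctan2(e[1],e[0]))%90)
cv2.imwrite("pics/w6.png",cv2.resize(f["img"][r[1]:r[3],r[0]:r[2]],None,fx=4,fy=4,interpolation=cv2.INTER_CUBIC))
E
```

```text
shift cm [-4.1086 30.1817 -0.295 ] turn deg [-0.0152  0.1197  2.9771]
now [0.488  0.084  0.1571] yaw 4.177087445324667 t 17.0833 F [ 0.1961 -0.8573 -2.9196] w 0.19526528334432758 j [ 0.02   -0.1861  1.9996  0.0002  1.3302  1.5178]
plug at [185.8923 106.2629]
((185.65760803222656, 106.02140045166016), (57.388023376464844, 56.32759475708008), 86.42366790771484) [0.5589 0.1581 0.06  ] 7.474215263235607
((185.67820739746094, 106.28218078613281), (58.60769271850586, 53.63250732421875), 84.2894058227539) [0.5587 0.1581 0.06  ] 9.448647078610549
((187.5007781982422, 110.01996612548828), (46.84254837036133, 51.83854675292969), 87.70938873291016) [0.5571 0.1572 0.06  ] 6.291712659786768
```

View pics/w6.png

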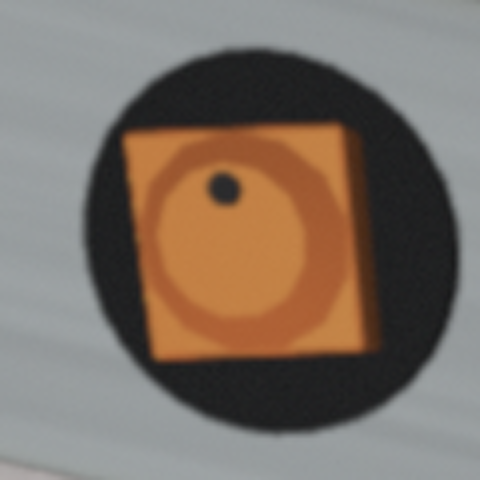

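Run:
```python
from h import *
np.set_printoptions(precision=4,suppress=True)
for n,C in(("w6",[(123,132),(345,124),(365,352),(153,360)]),):
    f=load(n);W=np.array([ray(f,(np.array(c)+.5)/4-.5+[125,46],.06) for c in C]);print(W.mean(0))
    for i in range(4):
        e=W[(i+1)%4]-W[i];print(np.hypot(*e[:2]),(np.degrees(np.arctan2(e[1],e[0]))+45)%90-45)
```

```text
[0.5589 0.1578 0.06  ]
0.027174972368313847 6.068022624649075
0.0269314930399181 5.531286716976581
0.026845864634412176 6.234673618852128
0.027008504931249386 6.231234493668893
```

The plug centre is at (0.559,0.158), 27 mm square, yaw 6°, so it turned about 33°. I'll double-check the fold angle from the neck's edges in the break-over frame.

Run:
```python
from h import *
np.set_printoptions(precision=4,suppress=True)
for n,zs in(("w4",(.060,.0645,.0715)),("w3",(.082,.087,.0945)),("w2",(.147,.151,.159))):
    f=load(n);g=f["img"].astype(int);
    hs=cv2.cvtColor(f["img"],cv2.COLOR_BGR2HSV)
    print(n,[(r,[ (c) for c in range(270,375) if abs(g[r,c+1].sum()-g[r,c-1].sum())>60]) for r in(2,8,14,20)])
    print([tuple(g[8,c]) for c in range(280,360,6)])
```

```text
w4 [(2, [287, 288, 289, 336, 337, 338, 339, 341, 342, 343, 344, 345]), (8, [270, 271, 288, 289, 290, 339]), (14, [282, 283, 284, 285, 289, 290, 291, 340]), (20, [289, 290, 341])]
[(np.int64(32), np.int64(31), np.int64(30)), (np.int64(34), np.int64(32), np.int64(32)), (np.int64(127), np.int64(123), np.int64(125)), (np.int64(134), np.int64(127), np.int64(127)), (np.int64(136), np.int64(130), np.int64(130)), (np.int64(136), np.int64(129), np.int64(130)), (np.int64(141), np.int64(133), np.int64(133)), (np.int64(137), np.int64(130), np.int64(130)), (np.int64(133), np.int64(127), np.int64(126)), (np.int64(135), np.int64(130), np.int64(131)), (np.int64(149), np.int64(147), np.int64(142)), (np.int64(151), np.int64(150), np.int64(145)), (np.int64(151), np.int64(150), np.int64(144)), (np.int64(151), np.int64(150), np.int64(145))]
w3 [(2, [298, 299, 300, 301, 347, 348, 349, 350, 374]), (8, [270, 271, 272, 273, 298, 299, 300, 301, 347, 348, 349, 350, 369, 370, 371, 372, 373]), (14, [275, 276, 277, 278, 279, 298, 299, 300, 301, 347, 348, 349, 350, 364, 365, 366, 367]), (20, [281, 282, 283, 284, 2
[... 789 characters left out ...]
, 299, 348, 349]), (20, [299, 348, 349])]
[(np.int64(179), np.int64(180), np.int64(185)), (np.int64(169), np.int64(170), np.int64(175)), (np.int64(168), np.int64(169), np.int64(174)), (np.int64(157), np.int64(157), np.int64(162)), (np.int64(144), np.int64(138), np.int64(138)), (np.int64(145), np.int64(137), np.int64(137)), (np.int64(146), np.int64(138), np.int64(139)), (np.int64(149), np.int64(141), np.int64(142)), (np.int64(152), np.int64(145), np.int64(144)), (np.int64(146), np.int64(138), np.int64(138)), (np.int64(145), np.int64(139), np.int64(138)), (np.int64(134), np.int64(130), np.int64(132)), (np.int64(169), np.int64(171), np.int64(175)), (np.int64(167), np.int64(168), np.int64(173))]
```

Run:
```python
from h import *
A=[cv2.resize(load(n)["img"][0:130,250:400],None,fx=4,fy=4,interpolation=cv2.INTER_CUBIC)[:,100:480] for n in("w4","w3")]
cv2.imwrite("pics/neck.png",np.hstack(A))
```

```text
(no output)
```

View pics/neck.png

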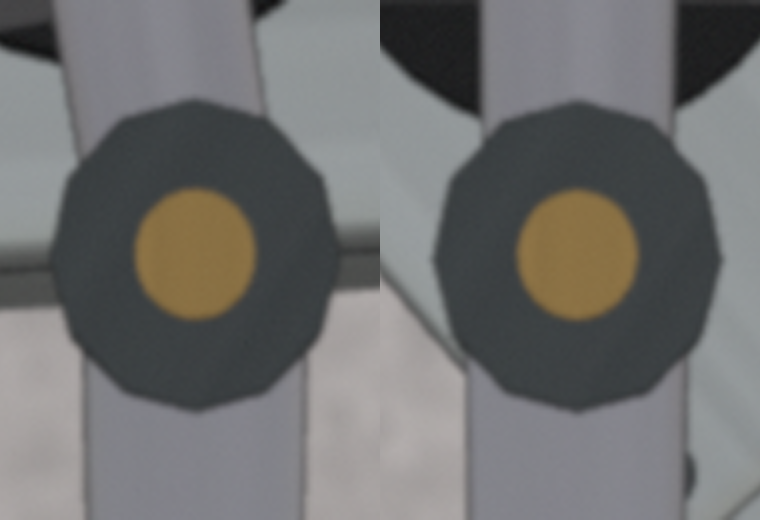

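The neck shift of 11.5 px over about 17 mm gives a fold of about 0.19 rad, so it did break over and was not forced. The torque stayed positive or near zero all through unloading, so the plug was not backed off. Next, carry it back to the mat.

Call:
{"fn": "move_arm", "kwargs": {
  "rows": [
    [-0.16,1.16,0,0,0,0,-1],
    [-0.32,2.32,0,0,0,0,-1],
    [-0.32,2.32,0,0,0,0,-1],
    [-0.32,2.32,0,0,0,0,-1],
    [-0.32,2.32,0,0,0,0,-1],
    [-0.32,2.32,0,0,0,0,-1],
    [-0.32,2.32,0,0,0,0,-1],
    [-0.32,2.32,0,0,0,0,-1],
    [-0.32,2.32,0,0,0,0,-1],
    [-0.32,2.32,0,0,0,0,-1],
    [-0.32,2.32,0,0,0,0,-1],
    [-0.32,2.32,0,0,0,0,-1],
    [-0.32,2.32,0,0,0,0,-1],
    [-0.16,1.16,0,0,0,1,-1],
    [0,0,0,0,0,2,-1],
    [0,0,0,0,0,0,-1],
    [0,0,0,0,0,0,-1]
  ]
}}

```text
time: 18.55
tool_pos: [0.4684, -0.2203, 0.1577]
tool_rot: [-0.0, 1.0, 0.01, -0.0]
contact_force: [-0.6, -0.5, -2.2]
gripper_width: 0.195
grasp_force: 59.9
```

```bash
python3 plan.py .469 -.220 .0265 1.2
```

```text
shift cm [ 0.0613 -0.0271 13.1225] turn deg [-0.0218  0.0119 -0.0812]
now [ 0.4684 -0.2203  0.1577] yaw 1.118769036970538 t 18.55 F [-0.5796 -0.4789 -2.1988] w 0.19497424527167875 j [-0.5836 -0.1301  1.949   0.0002  1.323   0.9676]
```

Call:
{"fn": "move_arm", "kwargs": {
  "rows": [
    [0,0,1,0,0,0,-1],
    [0,0,2.2,0,0,0,-1],
    [0,0,2.5,0,0,0,-1],
    [0,0,2.5,0,0,0,-1],
    [0,0,2.2,0,0,0,-1],
    [0,0,1.2,0,0,0,-1],
    [0,0,0.6,0,0,0,-1],
    [0,0,0.4,0,0,0,-1],
    [0,0,0.2,0,0,0,-1],
    [0,0,0,0,0,0,-1],
    [0,0,0,0,0,0,-1]
  ]
}}

```text
time: 19.47
tool_pos: [0.4698, -0.2211, 0.0311]
tool_rot: [0.001, 1.0, 0.01, 0.001]
contact_force: [-0.7, 0.7, -2.4]
gripper_width: 0.192
grasp_force: 59.9
```

Call:
{"fn": "move_arm", "kwargs": {
  "rows": [
    [0,0,0.15,0,0,0,-1],
    [0,0,0.15,0,0,0,-1],
    [0,0,0.1,0,0,0,-1],
    [0,0,0,0,0,0,-1],
    [0,0,0,0,0,0,-1]
  ]
}}

```text
time: 19.88
tool_pos: [0.4694, -0.2209, 0.0263]
tool_rot: [0.0, 1.0, 0.01, 0.001]
contact_force: [-1.5, -0.1, -0.3]
gripper_width: 0.197
grasp_force: 60.4
```

Call:
{"fn": "move_arm", "kwargs": {
  "rows": [
    [0,0,0.04,0,0,0,-1],
    [0,0,0,0,0,0,-1],
    [0,0,0,0,0,0,0],
    [0,0,0,0,0,0,0.5],
    [0,0,0,0,0,0,1],
    [0,0,0,0,0,0,1],
    [0,0,0,0,0,0,1],
    [0,0,0,0,0,0,1],
    [0,0,0,0,0,0,1],
    [0,0,0,0,0,0,1],
    [0,0,0,0,0,0,1],
    [0,0,0,0,0,0,1]
  ]
}}

```text
time: 20.88
tool_pos: [0.4689, -0.2206, 0.0254]
tool_rot: [-0.0, 1.0, 0.01, -0.0]
contact_force: [-0.8, -0.7, -0.5]
gripper_width: 1.0
grasp_force: 0.0
```

Call:
{"fn": "move_arm", "kwargs": {
  "rows": [
    [0,0,-0.8,0,0,0,1],
    [0,0,-2,0,0,0,1],
    [0,0,-3,0,0,0,1],
    [0,0,-3,0,0,0,1],
    [0,0,-3,0,0,0,1],
    [0,0,-2,0,0,0,1],
    [0,0,-1,0,0,0,1],
    [0,0,0,0,0,0,1],
    [0,0,0,0,0,0,1],
    [0,0,0,0,0,0,1]
  ]
}}

```text
time: 21.72
tool_pos: [0.4679, -0.2199, 0.1714]
tool_rot: [-0.001, 1.0, 0.01, -0.001]
contact_force: [1.0, -0.2, -0.9]
gripper_width: 1.0
grasp_force: 0.0
```

Run:
```python
from plant import manip
from wm import *
f=manip.grab_frame("wrist");cv2.imwrite("pics/w7.png",f["img"]);print(wrench(f,.026))
```

```text
{'yaw': np.float32(1.019792), 'near': array([ 0.5041, -0.2196]), 'far': array([ 0.3921, -0.2216]), 'width': np.float64(0.0156892419745965), 'pin': array([ 0.5524, -0.2188,  0.026 ]), 'len': np.float64(0.11210309447940903), 'npin': 1}
```

View pics/w7.png

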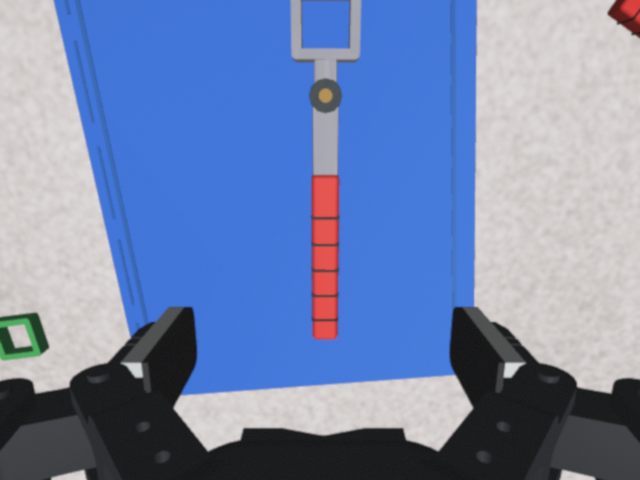

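The wrench lies flat and straight on the mat (pin at (325,95), handle end at (325,338)), and the gripper is clear. Handing in.

```bash
python3 -c "
from plant import manip
print(manip.job_done())"
```

```text
the job is handed in; nothing more can be done
None
```

The job is handed in: I tightened the plug about 33° clockwise until the wrench broke over at about 0.19 rad (limit 0.31), then lifted it off and laid it flat on the blue mat. The plug was not re-tested after the lift, but no loosening force showed while I unloaded the wrench.

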